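Eject a drilled furniture foot and stand it on its cork pad

ROBOT

A 6-joint arm with a two-finger parallel gripper is mounted at the origin on the work surface. World frame = base frame: x ahead of the robot, y to its left, z up, the work surface at z = 0. Lengths are in m, angles in rad, forces in N, time in s.
With the tool pointing down it reaches from about 0.3 to 0.95 m from the base axis. Payload 3.1 kg.
Tool frame: the origin (TCP) lies on the centre line of the jaws, within the pads' length; the fingertips stand 19 mm ahead of it and the grasp point (between the pads) is the TCP; x points along the fingers, z is the direction in which the jaws open and shut, and the axes are right-handed (so a half turn about x gives the same grasp; the last joint's range is limited). The gripper opens to 85 mm and grips with 20 to 120 N. Pads are 22 mm wide; open, the fingers measure 114 mm over their backs; the gripper's body (76 mm by 85 mm) begins 54 mm behind the grasp point. The pads swing forward as they close: fully open they stand 13 mm farther back than shut.
Start: joints at [-0.07, 0.308, 1.634, -0, 1.2, -0.07], TCP at [0.625, -0, 0.25] pointing down, gripper open.
Joint ranges: [-3.06, 3.06], [-0.79, 1.96], [0.05, 2.63], [-1.19, 4.34], [0.05, 2.64], [-2.94, 2.94]. Speed limits (rad/s): [2.79, 2.79, 3.14, 3.14, 3.14, 3.14].

INTERFACE

Orientations are given as a rotation vector (axis times angle).
In Python, from bench import env gives the robot as it stands. Calls block until the motion is done:
- env.movep(position, orientation): joint-space move of the TCP to a pose.
- env.move_linear(position, attitude=None, vel=0.15, max_force=None): straight line of the TCP; attitude=None keeps the orientation; vel is the mean speed in m/s. With max_force (N) it stops when the force on the tool has changed by that much, and returns True; else False.
- env.move_j(angles): joint-space move.
- env.grip(opening): opening from 0.0 (shut) to 1.0 (fully open); the grip force is fixed at half the most; returns when the fingers have stopped.
- env.pause(seconds).
- env.ik(position, orientation): joint angles nearest the present ones, or None.
- env.get_state(): the state.
- env.camera(name): name is "scene" or "side" or "wrist"; returns a dict with "img" (400x640x3 uint8, red, green, blue), "z_map" (400x640 float32, m along the optical axis (not along the pixel's ray), 0 where there is no reading), "mtx" (3x3 intrinsics, pixels), "R" (3x3) and "t" (3): a world point X has camera coordinates R X + t; the wrist camera has in their place "hand_eye" (4x4, takes a point from camera to tool coordinates, whose origin is the TCP and whose axes are the tool frame's). Camera axes: x right, y down, z forward; pixel columns grow to the right and rows downward; lengths in m; the calibration is good to about 2 mm. A picture is of the moment at which its call begins: read the wrist's pose just before it.
A pose or a line that the arm cannot do raises env.IKError and nothing moves.
- env.close_job(): hands the job in, once; it reports no verdict.
The state is a dict: "clock": time; "joints": joint angles; "qvel": joint speeds; "joint_efforts": joint torques, N m; "position": TCP position; "orientation": TCP orientation; "contact_force": force on the tool from outside, world axes, zero at the start; "ft_torque": the same for the moment, N m; "gripper_width": opening from 0.0 (shut) to 1.0 (fully open).
Only numpy, scipy, OpenCV 4.12 (cv2) and the standard library are available. Lean on these libraries where they do the work, as an engineer would, in place of code of your own. Each camera call takes 0.05 s, during which the arm holds its last target. There are 200 camera calls.

TASK

Take the drilled wooden foot out of the drilling fixture: swing the hold-down strap fully aside by its peg, press the ejector lever down to its stop so that the foot rises from its pocket, then lift the foot out. Stand it upright and gently, without dropping it, on the cork pad in the tray's one free compartment and let go, leaving the finished feet and the other things on the bench undisturbed.

Things in the scene. Friction and masses are not known exactly. Their poses are not given: they have to be found in the camera images.
- fixture: fixed drilling fixture; aluminium block 140 x 76 mm (x, y), flat top 66 mm above the bench, on a plywood base 200 x 130 mm. Origin on the bench under the centre of its round pocket (44 mm). x: along the block to the strap's pivot; lever towards -y. A keeper post (14 mm square, top 92 mm above the bench) stands at x -55, y -29 mm beside the closed strap; the pivot head (20 mm wide, top 86 mm) at x +55, y 0
- column_top (a point): centre of the top of the fixture's fixed upright drill-stop column, 14 mm in diameter, at fixture x +83, y 0 mm; it rises from the base to this point 162 mm above the bench, with a stop collar 30 x 24 mm round it from 125 to 145 mm
- strap (a joint): angle (rad) of the flat steel strap about its upright pivot at fixture x +55, y 0 mm: 0 = closed over the pocket, pointing to fixture -x, so the foot cannot rise; grows as the free end swings towards fixture +y; stop at 1.6. Aside from 1.0 up. Strap 24 mm wide, top 78 mm above the bench, tip 6 mm past the peg. Stays where left; about 1 N at the peg moves it
- strap_peg (a point): centre of the exposed part of the strap's upright black round peg (14 mm diameter, from 78 to 116 mm above the bench; this point at 97 mm), 110 mm from the pivot. It travels on a level arc round the pivot.
- lever (a joint): angle (rad) of the ejector lever: 0 = up (foot seated, its top 2 mm below the block top), 0.5 = down on its stop (foot raised 24 mm, its top 22 mm above the block top, 16 mm still in the pocket); lift is proportional to angle. Needs about 6 N straight down on the pad; stays where it is left, so it can be let go
- lever_pad (a point): centre of the top face of the lever's black square pad (34 x 34 mm), 128 mm from the pocket's axis towards fixture -y and, with the lever up, 72 mm above the bench. Pressed fully, this point sinks by 42 mm to 30 mm above the bench, moving less than 5 mm sideways
- foot_c (a point): centre (19 mm up) of the drilled foot that is to be taken out, a turned beech furniture foot: plain upright cylinder 42 mm in diameter, 38 mm tall, lower edge chamfered, two thin dark lines round its upper part, 50 g. Its z axis is its upright axis. At the start it sits in the fixture's pocket with this point 45 mm above the bench.
- tray: the fixed plywood tray 70 x 220 x 18 mm (x, y, z), walls and floor 5 mm thick, divided into four compartments in a row along its y, each 60 x 48.75 mm inside, centres 52.5 mm apart. Origin: on the bench under its centre; z up. Three compartments hold finished feet, one holds the cork pad.
- cork_top (a point): centre of the top face of the fixed cork pad (42 mm diameter, 2 mm thick) in the free compartment; its top is 7 mm above the bench. The foot is to stand on it.
- glue_c (a point): centre of a bystander: white glue bottle 60 mm in diameter, 190 mm tall, standing beyond the work
- tin_c (a point): centre of a bystander: low tin 60 mm in diameter, 52 mm tall, standing close beside the lever pad: about 78 mm from it towards fixture +x
- driver_grip (a point): grip of a bystander: screwdriver 170 mm long lying on the robot's side of the work
- offcut_c (a point): centre of a bystander: wooden offcut 40 x 140 x 22 mm lying beyond the work
- done1_c (a point): centre of a finished foot in the tray, to be left alone: a turned beech furniture foot: plain upright cylinder 42 mm in diameter, 38 mm tall, lower edge chamfered, two thin dark lines round its upper part, 50 g. 
- done2_c (a point): centre of a finished foot in the tray, to be left alone: a turned beech furniture foot: plain upright cylinder 42 mm in diameter, 38 mm tall, lower edge chamfered, two thin dark lines round its upper part, 50 g. 
- done3_c (a point): centre of a finished foot in the tray, to be left alone: a turned beech furniture foot: plain upright cylinder 42 mm in diameter, 38 mm tall, lower edge chamfered, two thin dark lines round its upper part, 50 g. 

How it is judged:
By the outcome, as a careful person would: the job done as asked, in the order asked, and still so for the second after the job is handed in, with the robot touching nothing.
It also fails if it takes over 64 s, if anything falls off the work surface, if the arm or the gripper's body presses on something with over 40 N, if the wrist force passes 120 N, or if a joint passes its speed limit or range.

## Working session

There is one attempt and no reset: what is moved stays moved. The work goes in short steps, each a Python script; the robot and the scene stay as the last script left them, time stands still between calls to the robot, and variables do not carry over. Pictures are saved under pics/ and viewed, about 8 in all and at most 12, crops included, and the job is handed in when it is done.

```bash
mkdir -p pics; ls
python3 - <<'E'
from bench import env
import cv2,numpy as np,pickle
s=env.get_state();print(s)
d={}
for n in("scene","side"):
    c=env.camera(n);d[n]=c;cv2.imwrite(f"pics/{n}0.png",c["img"][:,:,::-1]);print(n,c["mtx"],c["R"],c["t"])
pickle.dump(d,open("d0.pkl","wb"))
E
```

```text
pics
{'clock': 0.0, 'joints': array([-6.97041336e-02,  3.09010722e-01,  1.63522961e+00,  2.00847567e-06,
        1.19966466e+00, -6.96888862e-02]), 'qvel': array([-0.00156116, -0.00068082,  0.00038534, -0.00026118,  0.00013574,
        0.00016932]), 'joint_efforts': array([ 1.43707580e-04, -4.15252447e+01, -2.76667070e+01, -1.74997494e-04,
        1.01000658e-02, -1.14578896e-05]), 'position': array([6.24210257e-01, 2.58107791e-05, 2.49022937e-01]), 'orientation': array([1.40533181e-04, 1.57310292e+00, 1.15427056e-04]), 'contact_force': array([-0.4817851 , -1.23153539, -0.51823161]), 'ft_torque': array([ 0.03363815,  0.0375621 , -0.00683338]), 'gripper_width': 1.003947798965848}
scene [[468.36900122   0.         318.3119644 ]
 [  0.         468.36900122 200.15007341]
 [  0.           0.           1.        ]] [[-0.70663376  0.70757881 -0.00097982]
 [ 0.47552744  0.47386599 -0.74116441]
 [-0.52396793 -0.52419772 -0.67132284]] [ 0.39540314 -0.18149052  1.62693818]
side [[385.65158478   0.         326.60386734]
 [  0.         385.65158478 195.91340154]
 [  0.           0.           1.        ]] [[ 0.8819831  -0.47098967 -0.01656961]
 [-0.37080207 -0.67181142 -0.64122948]
 [ 0.29088081  0.5716976  -0.76717026]] [-0.51715051  0.26919858  0.87502481]
```

View pics/scene0.png

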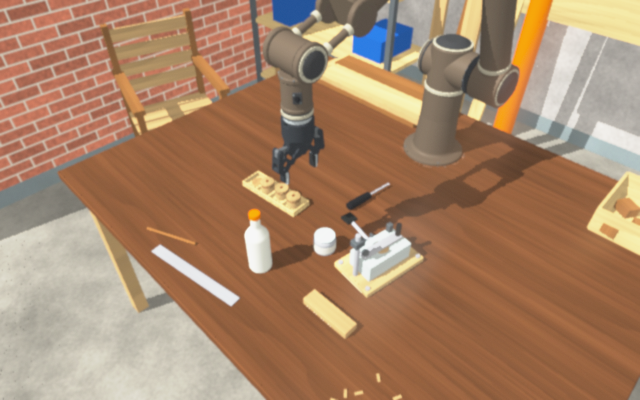

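View pics/side0.png

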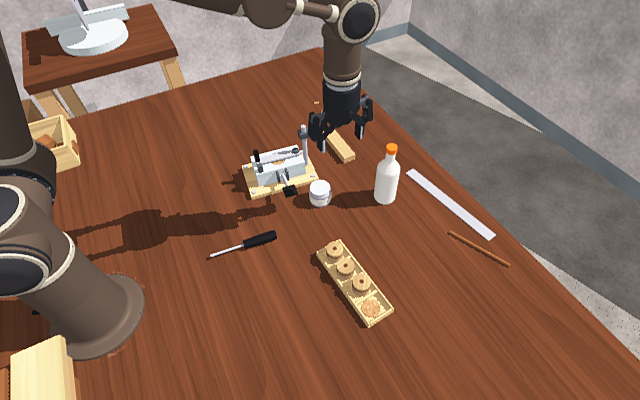

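Side view: fixture around (280,172), lever pad (290,191), column top (304,128), tin (320,193). The tray runs (334,248) to (371,307), with its free compartment at the near end. Next I'll convert these pixels to positions.

```bash
cat > h.py <<'E'
import cv2,numpy as np,pickle
from scipy.spatial.transform import Rotation as Ro
def world(c,T=None):
    z=c["z_map"].astype(float);v,u=np.mgrid[:z.shape[0],:z.shape[1]];K=c["mtx"]
    P=np.stack([(u-K[0,2])/K[0,0]*z,(v-K[1,2])/K[1,1]*z,z],-1)
    if "R" in c: W=(P-c["t"])@c["R"]
    else:
        M=T@c["hand_eye"]; W=P@M[:3,:3].T+M[:3,3]
    W[z<=0]=np.nan
    return W
def tcp(s):
    T=np.eye(4);T[:3,:3]=Ro.from_rotvec(s["orientation"]).as_matrix();T[:3,3]=s["position"];return T
def down(yaw):
    "tool x down; jaw axis z at angle yaw in the world xy plane"
    z=np.array([np.cos(yaw),np.sin(yaw),0]);x=np.array([0,0,-1.]);y=np.cross(z,x)
    return Ro.from_matrix(np.stack([x,y,z],1)).as_rotvec()
E
python3 - <<'E'
from h import *
d=pickle.load(open("d0.pkl","rb"));W=world(d["side"])
for n,(u,v) in dict(pad=(290,191),col=(304,128),pegL=(256,155),pegR=(295,151),tin=(320,184),cork=(371,307),d1=(334,246),d2=(346,265),d3=(361,281),glue=(391,149),offc=(340,145),drv=(262,239),blk=(280,170)).items():
    print(n,np.nanmedian(W[v-1:v+2,u-1:u+2].reshape(-1,3),axis=0).round(3))
print(down(0),down(np.pi/2))
im=cv2.resize(d["side"]["img"][110:215,225:345,::-1],None,fx=6.5,fy=5.7,interpolation=cv2.INTER_CUBIC);cv2.imwrite("pics/c1.png",im[:600])
E
```

```text
pad [0.514 0.065 0.073]
col [0.617 0.182 0.156]
pegL [0.478 0.203 0.105]
pegR [0.585 0.185 0.086]
tin [0.602 0.066 0.053]
cork [ 0.549 -0.282  0.008]
d1 [ 0.543 -0.12   0.044]
d2 [ 0.543 -0.18   0.045]
d3 [ 0.551 -0.232  0.045]
glue [ 0.752 -0.027  0.19 ]
offc [0.741 0.202 0.023]
drv [ 0.4   -0.004  0.023]
blk [0.527 0.163 0.057]
[0.         1.57079633 0.        ] [-1.20919958  1.20919958  1.20919958]
```

View pics/c1.png

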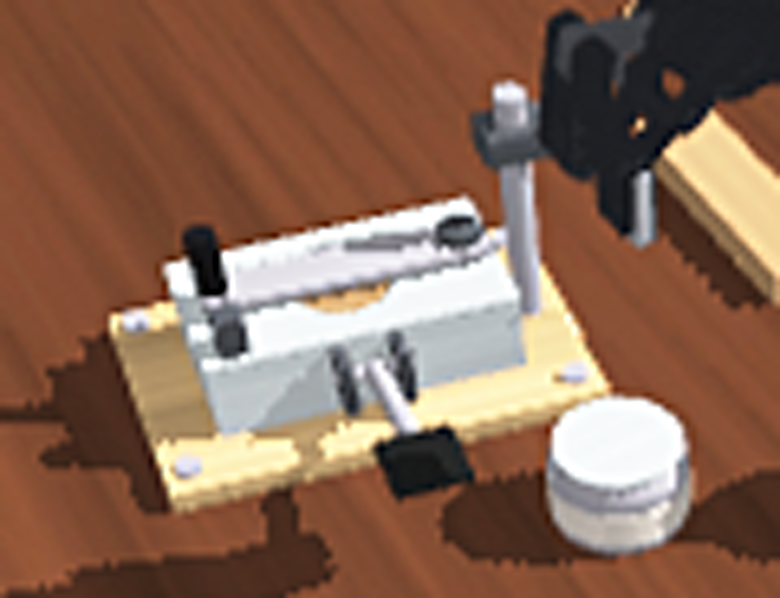

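Crop: the black peg is at the strap's left end, the keeper post in front of it, and the pivot at the right by the column. The lever pad points towards the tin. Peg and column agree with a fixture yaw of about -0.15, and the pad position fits that. I'll refine with the wrist camera from above.

Run:
```python
from h import *
from bench import env
for n,p in (("fix",[0.53,0.13,0.36]),("tray",[0.545,-0.2,0.36])):
    try: env.movep(p,down(0))
    except env.IKError as e: print(e); break
    env.pause(0.3)
    s=env.get_state();c=env.camera("wrist");pickle.dump((s,c),open(f"{n}.pkl","wb"))
    cv2.imwrite(f"pics/{n}.png",c["img"][:,:,::-1]);print(s["clock"],s["position"],c["hand_eye"].round(3).tolist(),c["mtx"][0,0])
a=cv2.imread("pics/fix.png");b=cv2.imread("pics/tray.png")
cv2.imwrite("pics/both.png",np.vstack([a,b])[:, :][::1,::1] if 0 else cv2.resize(np.vstack([a,b]),(480,600)))
```

```text
1.2 [0.53019536 0.12907484 0.35869245] [[-0.001, -0.265, 0.964, -0.123], [0.002, -0.964, -0.265, 0.067], [1.0, 0.002, 0.001, -0.0], [0.0, 0.0, 0.0, 1.0]] 305.1182491046697
2.8 [ 0.54528032 -0.19900407  0.36009354] [[-0.001, -0.265, 0.964, -0.123], [0.002, -0.964, -0.265, 0.067], [1.0, 0.002, 0.001, -0.0], [0.0, 0.0, 0.0, 1.0]] 305.1182491046697
```

View pics/both.png

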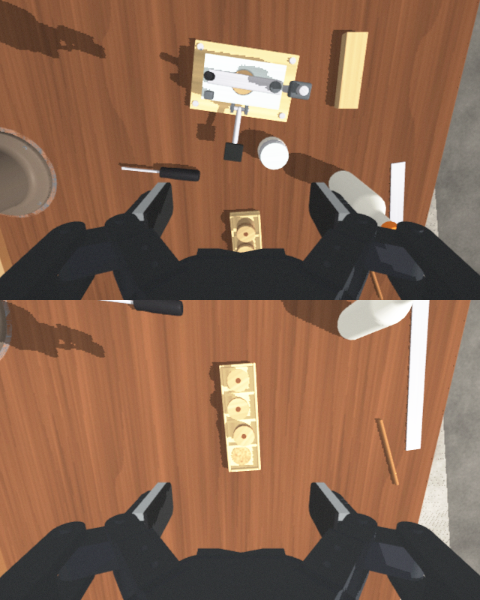

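The upper half (fixture) shows the peg at (209,76), column (303,90), pad (234,151) and tin (272,153). The lower half shows the tray, with the free compartment at its near end (243,456). Now fitting by height layers.

Run:
```python
from h import *
def seg(W,box,z0,z1,mask=None):
    m=(W[...,0]>box[0])&(W[...,0]<box[1])&(W[...,1]>box[2])&(W[...,1]<box[3])&(W[...,2]>z0)&(W[...,2]<z1)
    return W[m]
def rect(n,P):
    if len(P)<4: print(n,len(P));return
    r=cv2.minAreaRect((P[:,:2]*1000).astype(np.float32)); print(n,len(P),np.round(r[0],1),np.round(r[1],1),round(r[2],1),"mean",(P.mean(0)*1000).round(1))
s,c=pickle.load(open("fix.pkl","rb"));Ww=world(c,tcp(s))
d=pickle.load(open("d0.pkl","rb"))
for nm,W in (("wrist",Ww),("side",world(d["side"])),("scene",world(d["scene"]))):
    print(nm)
    rect("block",seg(W,(.44,.62,.13,.26),.061,.071))
    rect("strap",seg(W,(.44,.62,.15,.24),.075,.081))
    rect("peg",seg(W,(.45,.51,.17,.24),.107,.120))
    rect("pad",seg(W,(.48,.545,.03,.1),.068,.078))
    rect("col",seg(W,(.58,.66,.14,.22),.155,.166))
    rect("collar",seg(W,(.58,.66,.14,.22),.138,.149))
    rect("tin",seg(W,(.56,.66,.02,.12),.045,.06))
s,c=pickle.load(open("tray.pkl","rb"));Ww=world(c,tcp(s))
for nm,W in (("wrist",Ww),("side",world(d["side"]))):
    print(nm)
    rect("rim",seg(W,(.48,.62,-.34,-.06),.0145,.0215))
    for k,y in enumerate((-.12,-.18,-.232)): rect("d",seg(W,(.51,.59,y-.03,y+.03),.039,.05))
    rect("tall all",seg(W,(.48,.62,-.34,-.06),.038,.05))
    rect("cork",seg(W,(.53,.57,-.32,-.25),.004,.010))
    rect("table",seg(W,(.40,.45,-.3,-.1),-.02,.02))
```

```text
wrist
block 4305 [535.5 183.2] [107.1 149.7] 82.0 mean [534.4 200.   65.4]
strap 1644 [539.8 187.2] [ 47.2 138.9] 81.0 mean [533.1 200.1  77.5]
peg 126 [479.3 208.6] [13.1 13.2] 46.4 mean [479.4 208.6 115.2]
pad 563 [515.7  76.4] [41.3 34. ] 81.7 mean [515.3  73.6  71.4]
col 160 [614.8 187.9] [12.7 13.1] 3.8 mean [614.4 187.9 161. ]
collar 459 [615.1 187.7] [23.9 30.3] 81.9 mean [612.7 188.  144.1]
tin 1043 [595.3  58.9] [53.6 53.7] 0.7 mean [595.3  59.6  51.6]
side
block 648 [539.4 184.3] [108.2 155.1] 81.3 mean [533.6 187.6  66.4]
strap 254 [542.8 197.1] [150.5  44.9] 2.7 mean [536.7 196.3  78.4]
peg 25 [479.6 206.1] [10.1 13.2] 17.5 mean [479.5 205.7 114.4]
pad 141 [516.   71.6] [37.  34.3] 81.9 mean [515.5  70.2  72.7]
col 22 [616.9 185.9] [14.6 11. ] 45.2 mean [616.3 185.4 161.2]
collar 64 [614.4 184.9] [23.7 27.9] 82.5 mean [612.  182.8 144.6]
tin 275 [596.1  58.5] [53.7 54.4] 17.5 mean [595.2  56.3  52.2]
scene
block 753 [539.3 186. ] [106.4 156.8] 81.8 mean [537.1 207.6  64.6]
strap 259 [546.8 202.6] [144.4  50.4] 4.8 mean [535.2 201.5  77.5]
peg 24 [480.4 210. ] [13.5 11.2] 
[... 579 characters left out ...]
42.7 -178.4] [ 45.9 147.1] 6.2 mean [ 543.1 -174.4   42.6]
cork 630 [ 549.7 -280.7] [39.1 59.4] 0.9 mean [ 549.7 -285.3    6.3]
table 3984 [ 425. -200.] [200.  50.] 90.0 mean [ 4.250e+02 -1.945e+02 -4.000e-01]
side
rim 678 [ 546.6 -204.1] [ 71.2 221.5] 4.1 mean [ 543.9 -216.7   17.9]
d 217 [ 540.2 -125.8] [41.1 38.6] 61.7 mean [ 540.2 -126.5   43.7]
d 235 [ 540.8 -178.2] [40.9 40.3] 80.5 mean [ 540.1 -178.8   43.8]
d 260 [ 551.8 -231. ] [40.8 40.5] 59.9 mean [ 551.2 -231.8   43.7]
tall all 725 [ 543.3 -178.3] [ 47.6 148.1] 6.7 mean [ 544.  -182.2   43.6]
cork 350 [ 550.1 -284.5] [39.5 68.8] 0.2 mean [ 549.5 -282.8    7.3]
table 1815 [ 425. -200.] [ 50.  199.9] 0.0 mean [ 424.8 -206.2    1. ]
```

The fixture fit is consistent: origin (0.5335, 0.200), yaw -0.145; peg, column, collar and pad agree within 1–2 mm. The tray fits at centre (0.5457, -0.204), yaw 0.073, which puts the cork at (0.5515, -0.2825). For the strap I'll cage the peg loosely, with the fingertips above the keeper post, and follow the arc.

```bash
cat >> h.py <<'E'
O=np.array([.5335,.200]);YF=-0.145
def fx(x,y,z):
    c,s=np.cos(YF),np.sin(YF);return np.array([O[0]+c*x-s*y,O[1]+s*x+c*y,z])
E
python3 - <<'E'
from h import *
from bench import env
def peg(a,z): return fx(.055-.110*np.cos(a),.110*np.sin(a),z)
at=lambda a:down(YF+np.pi/2-a)
env.movep(peg(0,.20),at(0)); env.grip(.36)
print(env.get_state()["gripper_width"],env.get_state()["joints"].round(2))
hit=env.move_linear(peg(0,.114),vel=.08,max_force=8); s=env.get_state();print(hit,s["position"],s["contact_force"])
if not hit:
    for a in np.linspace(0,1.64,9)[1:]:
        hit=env.move_linear(peg(a,.114),at(a),vel=.08,max_force=15)
        s=env.get_state();print(round(a,2),hit,(s["position"]-peg(a,.114)).round(4),s["contact_force"].round(1))
        if hit: break
    p=s["position"].copy();p[2]=.22
    env.move_linear(p,vel=.15)
    env.movep(fx(0,-.07,.36),down(YF));env.pause(.3)
    s=env.get_state();c=env.camera("wrist");pickle.dump((s,c),open("strap.pkl","wb"));cv2.imwrite("pics/strap.png",c["img"][:,:,::-1])
    W=world(c,tcp(s));P=W[(W[...,2]>.107)&(W[...,2]<.12)&(W[...,0]<.66)&(W[...,0]>.4)&(W[...,1]>.1)&(W[...,1]<.35)]
    print(len(P),P.mean(0) if len(P) else 0,peg(1.6,.116))
print(s["clock"])
E
```

```text
0.36183820216356055 [ 0.33  0.17  1.92 -0.    1.06 -1.1 ]
False [0.47966235 0.20815654 0.11461204] [0.9734115  0.26286392 0.02559517]
0.2 False [0.0003 0.0002 0.0005] [ 0.6 -0.7 -0.4]
0.41 False [-0.0001 -0.0003  0.    ] [-0.1  0.1 -0.6]
0.62 False [-0.0003 -0.0005 -0.0001] [-0.4  0.8 -0.3]
0.82 False [-0.0004 -0.0005 -0.0001] [ 0.2 -0.1 -0.3]
1.02 False [-0.0005 -0.0004 -0.0001] [-0.3  0.8 -0.9]
1.23 False [-0.0006 -0.0004 -0.0002] [-0.7 -0.2 -0.6]
1.43 False [-0.0006 -0.0003 -0.0002] [-0.1 -0.5 -0.2]
1.64 False [-0.0006 -0.0001 -0.0001] [0.6 0.1 0.2]
148 [0.60237275 0.29849698 0.11441825] [0.60698846 0.30038805 0.116     ]
11.825
```

View pics/strap.png

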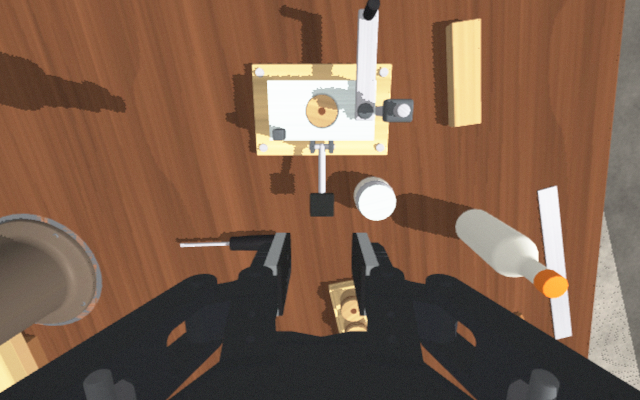

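The strap is at about 1.56 rad, fully aside (peg at (371,8)). The foot is uncovered at (322,110), with the pad at (321,205) and the tin untouched. Next: measure the foot and pad centres, then press the lever.

Run:
```python
from h import *
from bench import env
s,c=pickle.load(open("strap.pkl","rb"));W=world(c,tcp(s))
hsv=cv2.cvtColor(c["img"],cv2.COLOR_RGB2HSV)
m=(hsv[...,1]>50)&(abs(W[...,2]-.064)<.004)&(np.hypot(W[...,0]-O[0],W[...,1]-O[1])<.03)
P=W[m][:,:2].astype(np.float32);print("foot",cv2.minEnclosingCircle(P),P.mean(0))
m=(hsv[...,2]<80)&(abs(W[...,2]-.072)<.006)&(np.hypot(W[...,0]-.515,W[...,1]-.074)<.03)
P=W[m][:,:2].astype(np.float32);print("pad",cv2.minAreaRect(P*1000),fx(0,-.128,0))
at=down(YF+np.pi/2)
env.movep(fx(0,-.128,.15),at);env.grip(0)
env.move_linear(fx(0,-.128,.10),vel=.1)
hit=env.move_linear(fx(0,-.128,.040),vel=.04,max_force=20)
s=env.get_state();print(hit,s["position"],s["contact_force"])
env.pause(.2)
p=s["position"].copy();p[2]=.16
env.move_linear(p,vel=.15)
env.movep(fx(0,-.07,.36),down(YF));env.pause(.3)
s=env.get_state();c=env.camera("wrist");pickle.dump((s,c),open("lev.pkl","wb"));cv2.imwrite("pics/lev.png",c["img"][:,:,::-1])
W=world(c,tcp(s))
m=(np.hypot(W[...,0]-O[0],W[...,1]-O[1])<.04)&(W[...,2]>.08)&(W[...,2]<.1)
P=W[m];print("foot",len(P),P.mean(0),cv2.minEnclosingCircle(P[:,:2].astype(np.float32)))
print("pad z",np.nanmedian(W[np.hypot(W[...,0]-.515,W[...,1]-.0735)<.008][:,2]))
print(s["clock"])
```

```text
foot ((0.5333563685417175, 0.19928763806819916), 0.02076181024312973) [0.53333354 0.19961528]
pad ((515.8502197265625, 73.75857543945312), (31.972414016723633, 32.50379943847656), 81.84158325195312) [0.51500497 0.07334324 0.        ]
True [0.51551176 0.07192651 0.05271117] [-2.12886616 -1.40655673  9.05787704]
foot 907 [0.53307331 0.1994557  0.0875705 ] ((0.5329935550689697, 0.19918835163116455), 0.021089958027005196)
pad z 0.03113503996434011
18.3917
```

The foot top now reads 87.6 mm (expected 88) and the pad 31.1 mm (expected 30). I'll press once more, harder, to be sure the lever is on its stop, then grasp the foot.

Run:
```python
from h import *
from bench import env
at=down(YF+np.pi/2)
env.movep(fx(0,-.128,.12),at)
env.move_linear(fx(0,-.128,.065),vel=.1)
hit=env.move_linear(fx(0,-.128,.036),vel=.04,max_force=32)
s=env.get_state();print(hit,s["position"],s["contact_force"])
p=s["position"].copy();p[2]=.16
env.move_linear(p,vel=.15)
F=np.array([.5332,.1994])
env.movep([*F,.17],at);env.grip(.75)
hit=env.move_linear([*F,.087],vel=.08,max_force=8)
s=env.get_state();print(hit,s["position"],s["contact_force"],s["clock"])
c=env.camera("side");im=cv2.resize(c["img"][110:215,225:345,::-1],None,fx=5,fy=5,interpolation=cv2.INTER_CUBIC);cv2.imwrite("pics/g1.png",im)
```

```text
True [0.51630098 0.07372487 0.05359297] [-4.68442645 -1.61809655 12.9345115 ]
False [0.53383322 0.19956653 0.08764762] [-0.00493121  0.22859998  0.15265861] 24.35
```

View pics/g1.png

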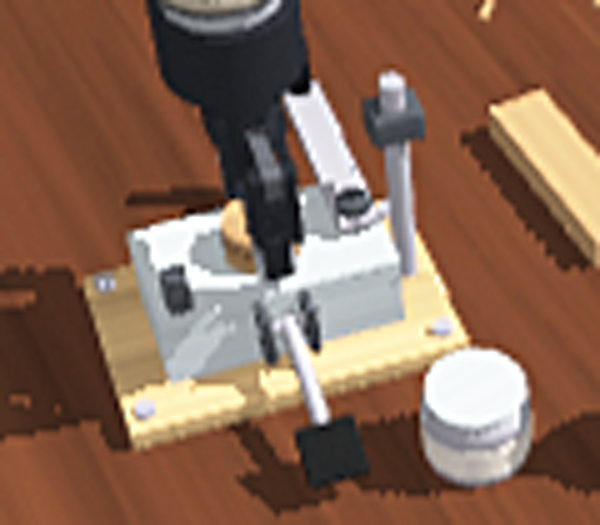

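The second press stopped at the same height, so the lever is on its stop. The picture shows the jaws astride the raised foot, clear of the pivot and post. Gripping and lifting.

Run:
```python
from h import *
from bench import env
env.grip(.2); s=env.get_state();print("grip",s["gripper_width"]*85,s["position"],s["contact_force"].round(1))
p=s["position"].copy();z0=p[2]
env.move_linear([p[0],p[1],z0+.03],vel=.05);env.move_linear([p[0],p[1],.22],vel=.12)
s=env.get_state();print(s["gripper_width"]*85,s["contact_force"].round(1))
C=np.array([.5515,-.2825])
q=down(.073)
env.movep([*C,.20],q);env.move_linear([*C,.12],vel=.12);env.pause(.3)
s=env.get_state();print(z0,s["gripper_width"]*85,s["position"],s["joints"].round(2),s["clock"])
c=env.camera("side");W=world(c);pickle.dump((s,c),open("hov.pkl","wb"))
im=cv2.resize(c["img"][205:335,290:430,::-1],None,fx=4.5,fy=4.5,interpolation=cv2.INTER_CUBIC);cv2.imwrite("pics/hov.png",im)
hsv=cv2.cvtColor(c["img"],cv2.COLOR_RGB2HSV)
m=(hsv[...,1]>60)&(hsv[...,2]>110)&(abs(W[...,0]-C[0])<.03)&(abs(W[...,1]-C[1])<.03)&(W[...,2]>.06)&(W[...,2]<.16)
P=W[m];print(len(P),P.min(0),P.max(0))
```

```text
grip 39.49915191819727 [0.5336513  0.19955721 0.08780058] [-0.9 -0.1  4.1]
39.424670741233115 [ 0.4 -0.1  0.1]
0.08780058426890885 39.89193139690624 [ 0.55197361 -0.2828081   0.12088782] [-0.54  0.44  1.73  0.    0.96 -0.62] 29.375
244 [ 0.5270023  -0.3040189   0.08792783] [ 0.57380642 -0.27524148  0.12425412]
```

View pics/hov.png

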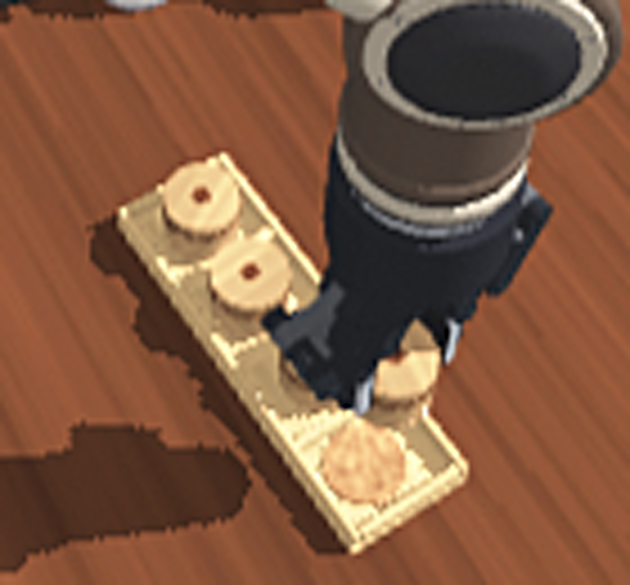

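The foot is held upright over the cork, centred at about (0.5505, -0.283) against a target of (0.5515, -0.2825). Lowering it slowly with a force guard.

Run:
```python
from h import *
from bench import env
C=np.array([.5515,-.2825])
h1=env.move_linear([*C,.053],vel=.06,max_force=8)
s=env.get_state();print(h1,s["position"],s["contact_force"].round(1))
h=h1 or env.move_linear([*C,.0425],vel=.012,max_force=3)
s=env.get_state();print(h,s["position"],s["contact_force"].round(1),s["clock"])
pickle.dump(s,open("pl.pkl","wb"))
c=env.camera("side")
im=cv2.resize(c["img"][205:335,290:430,::-1],None,fx=4.5,fy=4.5,interpolation=cv2.INTER_CUBIC);cv2.imwrite("pics/pl.png",im)
```

```text
False [ 0.55196811 -0.28277521  0.05357357] [ 0.1 -0.  -1. ]
True [ 0.5514049  -0.28241735  0.04505347] [-0.9  0.2  5. ] 31.35
```

View pics/pl.png

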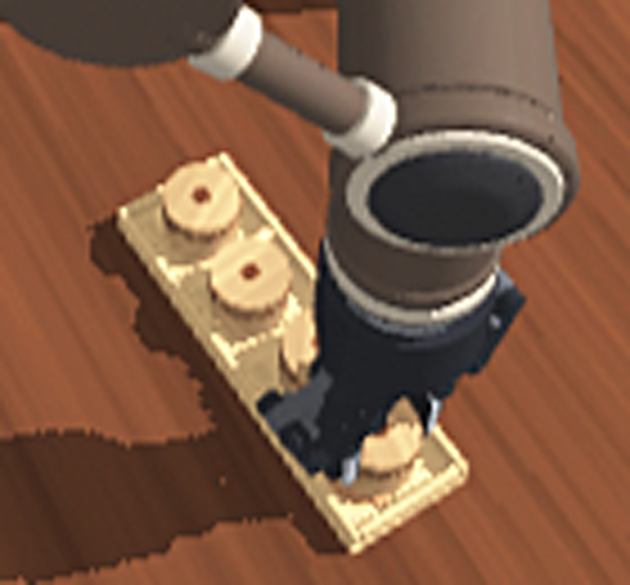

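Contact came at z = 0.045, as expected (0.0446), so the foot is on the cork. Releasing, retreating and checking.

Run:
```python
from h import *
from bench import env
env.grip(.72); s=env.get_state();p=s["position"].copy();print(p,s["contact_force"].round(1))
p[2]=.12;env.move_linear(p,vel=.08);p[2]=.25;env.move_linear(p,vel=.2)
env.movep([.545,-.2,.36],down(0));env.pause(.3)
s=env.get_state();c=env.camera("wrist");W=world(c,tcp(s))
for x,y in ((.5396,-.1251),(.5398,-.1777),(.551,-.2304),(.5515,-.2825)):
    P=W[(np.hypot(W[...,0]-x,W[...,1]-y)<.027)&(abs(W[...,2]-.044)<.005)];(cx,r)=cv2.minEnclosingCircle((P[:,:2]*1000).astype(np.float32))
    print(np.round(cx,1),round(r,1),P[:,2].mean().round(4),P[:,2].std().round(4))
env.movep([.53,.08,.36],down(0));env.pause(.3)
cv2.imwrite("pics/end1.png",c["img"][:,:,::-1])
s=env.get_state();c2=env.camera("wrist")
cv2.imwrite("pics/end.png",cv2.resize(np.vstack([c["img"],c2["img"]])[:,:,::-1],(480,600)));print(s["clock"])
W=world(c2,tcp(s))
P=W[(abs(W[...,0]-.595)<.04)&(abs(W[...,1]-.059)<.04)&(abs(W[...,2]-.0515)<.004)];print("tin",cv2.minAreaRect((P[:,:2]*1000).astype(np.float32)))
```

```text
[ 0.55005434 -0.28162585  0.04350982] [ 0.4 -0.2  0.3]
[ 539.9 -125.5] 20.8 0.0426 0.0009
[ 539.7 -177.9] 20.8 0.0427 0.0009
[ 551.  -230.5] 20.7 0.0426 0.0009
[ 551.2 -282.2] 20.9 0.0446 0.001
35.9833
tin ((594.97900390625, 59.11311721801758), (53.65486145019531, 54.04460144042969), 0.18772636353969574)
```

View pics/end.png

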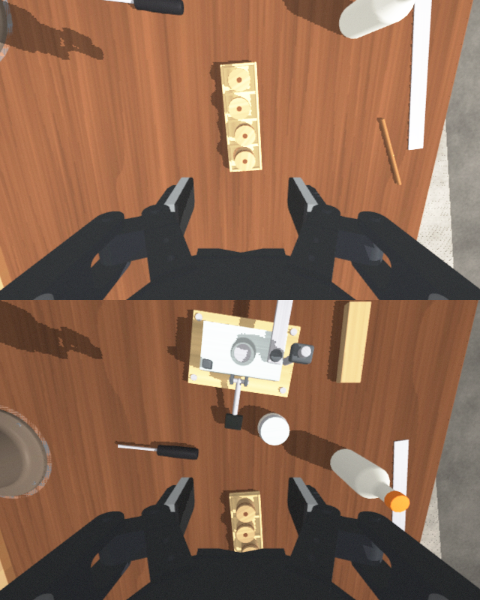

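The foot stands in the free compartment, 2 mm above its neighbours as the cork requires. The strap is aside, the lever is down, the pocket is empty and the bystanders haven't moved.

```bash
python3 -c "
from bench import env
print(env.close_job())"
```

```text
the job is handed in; nothing more can be done
None
```

The drilled foot is out of the fixture and standing on the cork pad, released, and the job was handed in at about 36 s on the robot's clock. I swung the strap aside by its peg, pressed the lever to its stop, then lifted the foot out. I lowered it onto the cork under a 3 N force guard.

**Last checks that passed:**
- **Foot on the cork:** it measures (551.2, -282.2) mm, against the cork centre I estimated at (551.5, -282.5) mm. It is level, and its top is 2 mm above the finished feet, as the cork's thickness requires.
- **Other feet and tin:** the three finished feet and the tin are within 0.5 mm of where they started.
- **Other bystanders:** the glue bottle, screwdriver and offcut look unmoved in the pictures, but I did not measure them.

**Small disagreements:**
- **Strap angle:** the strap stopped at about 1.56 rad, just short of its 1.6 stop but well past the 1.0 that counts as aside.
- **Lever pad height:** the pad read 31 mm after the first press, where fully down is 30 mm. The foot had risen to its full height, and a second, harder press stopped within 1 mm of the first. I therefore took the lever to be on its stop.

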